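# Seat a chamber slide in the corner of a stage insert

## Robot

A 7-joint arm with a two-finger parallel gripper is mounted at the origin on a cart in front of the work surface, level with it; the furniture and walls round the work are solid. World frame = base frame: x ahead of the robot, y to its left, z up, the work surface at z = 0. Lengths are in m, angles in rad, forces in N, time in s.
With the tool pointing down it reaches from about 0.35 to 0.9 m from the base axis. Payload 19.9 kg.
Tool frame: the origin (TCP) lies between the finger pads; the fingertips stand 22 mm ahead of it and the grasp point (between the pads) lies 3 mm ahead of it (ctrl.finger_overhang is the z of the fingertips in the tool frame, in m); z points along the fingers, y is the direction in which the jaws open and shut (so a half turn about z gives the same grasp; the last joint's range is limited). The gripper opens to 94 mm and grips with 3 to 60 N. Pads are 16 mm wide; open, the fingers measure 119 mm over their backs; the gripper's body (75 mm by 177 mm) begins 78 mm behind the grasp point.
Start: joints at [-1.298, 0.417, -0.01, 1.614, 0.005, 1.111, -0.053], TCP at [0.193, 0.594, 0.227] pointing down, gripper open.
Joint ranges: [-2.81, 2.81], [-0.39, 2.02], [-1.27, 1.25], [0.06, 2.57], [-1.19, 4.33], [0.19, 2], [-2.82, 2.82]. Speed limits (rad/s): [1.89, 1.89, 2.39, 2.39, 3.01, 3.01, 3.01].

## Interface

Orientations are given as a unit quaternion [x, y, z, w].
In Python, from rig import read_state, eyes, ctrl, finder gives the robot as it stands.
- The arm moves only by the shell command python3 -m jog 'ROWS' [FORCE]. ROWS is JSON, a list of rows, each a list of 7 numbers: the shift along the tool's x, y, z in mm, then the turn, a rotation vector about the tool's x, y, z in degrees, then the closure, from -1 (fully open) to 1 (shut). In form: [[x, y, z, ax, ay, az, gripper], ...]. A call has 1 to 20 rows; each row is the pose to reach, as a shift and turn from the pose measured when the call began, along the tool's axes at that moment; what a row does not reach only later rows make up. A row lasts 1/10 s, in which the tool goes at most 50 mm and 8.59 degrees, less where a joint would pass 70% of its speed; a pose out of reach is approached as far as the arm can. A call with a gripper value outside its range is refused whole. The fingers move at their own pace and stop on an object; FORCE is the grip in N (left out, the last holds). Time passes only in rows, so rows that repeat a pose let the fingers close. It gives the time, the measured TCP pose, the force and the opening at its end, in the units of the state.
- read_state(): the state, without advancing time (a new reading comes with each control period).
- eyes.read_camera(name): name is "scene" or "side" or "wrist"; returns a dict with "frame" (384x512x3 uint8, red, green, blue), "depth" (384x512 float32, m along the optical axis (not along the pixel's ray), 0 where there is no reading), "fx", "fy", "cx", "cy" (pixels), "origin" and "attitude" of the camera in the world; the wrist camera has in their place "T_tool_cam" (4x4, takes a point from camera to tool coordinates, whose origin is the TCP and whose axes are the flange's). Camera axes: x right, y up, looking along -z (the intrinsics and any distortion apply to the point x, -y, -z); pixel columns grow to the right and rows downward; lengths in m; the calibration is good to about 2 mm. A picture is of the moment at which its call begins: read the wrist's pose just before it.
- ctrl.finish_job(): hands the job in, once; it reports no verdict.
Trained networks look in a picture, given as the dict that the camera call returned (one of the last four; its "shot" number tells which), for a name from the list of things; names that differ only in an ending like _2 or _b are one class to them, and where a whole thing is asked for, a point or a joint stands for the part that bears it (a point fixed in the world has none). Each returns a list of dicts, best first, with "conf" (0 to 1); they miss things now and then, are a little off and sometimes report something else, mostly with a low value. They report only what shows in the picture. A call takes as long as a camera call. They do not tell look-alikes from the thing itself.
- finder.recognise(picture, thing): "point" ([column, row] in pixels, amid what is visible of it).
The state is a dict: "clock": time; "q": joint angles; "qvel": joint speeds; "effort": joint torques, N m; "ee_pos": TCP position; "eef_rot": TCP orientation; "force": force on the tool from outside, world axes, zero at the start; "torque": the same for the moment, N m; "width": opening from 0.0 (shut) to 1.0 (fully open).
Only numpy, scipy, OpenCV 4.12 (cv2) and the standard library are available. Lean on these libraries where they do the work, as an engineer would, in place of code of your own. Each camera call takes 0.05 s, during which the arm holds its last target.

## Task

Load the chamber slide into the stage insert without picking it up: with the fingertips, push it over to the left until its long side lies against the rail, then slide it along the rail, past the spring finger, into the corner pocket until it is fully home against rail and end stop and the spring finger has closed behind its corner. The slide stays flat on the plate all the time; leave the other things on the bench where they stand, and take the hand away at the end.

Things in the scene. Friction and masses are not known exactly. Their poses are not given: they have to be found in the camera images.
- stage_insert: Stage insert: dark anodised plate, 266 (its x) x 112 (its y) mm, on four feet, does not move; its top face (deck) is 22 mm above the bench. Origin: plate centre at bench level. +x points away from the robot, towards the pocket; +y to the robot's left, towards the rail; turned up to 0.15 rad either way. Offsets below are in mm in its frame.
- rail_face (a point): Point on the aluminium rail's guiding face at deck level, x = -60, y = +41. The rail runs along x on the left side of the deck, from x = -128 to +128, 11 mm thick, 10 mm high above the deck; its face looks to -y.
- stop_face (a point): Point on the face of the end stop at deck level, x = +115, y = +28. The stop stands across the far end of the rail, y = +7 to +52, 12 mm high above the deck; its face looks to -x. Rail and stop form the corner.
- guide_mouth (a point): Outer end of the pocket guide's lead-in, on the deck, x = +62, y = +3. The guide (9 mm high above the deck) closes the pocket on the right: inner face at y = +13 from x = +74 to +115, flaring to here. The pocket is 28 mm wide, has a black window in its floor, and is entered only along the rail, towards +x.
- slide_home (a point): Where the chamber slide's origin lies when it is fully home: x = +77, y = +28, at deck level; the slide's axes are then parallel to the insert's.
- chamber_slide: Chamber slide, about 120 g: glass, 76 (its x) x 26 (its y) x 2.5 mm, with a white block of eight open wells, full width, x = -18 to +38, top 12 mm above the underside; the -x end is bare frosted glass. Origin: centre of underside. Smooth and slippery. Starts loose on the near part of the deck, up to 0.3 rad askew, +x towards the pocket. Push it low down: pushed near the top of the wells it may tip.
- spring_finger: Bent steel strip, 1.6 mm thick, top 9.6 mm above the deck, hinged on a screw (13 mm high) at x = -10, y = -9 (its origin, at deck level; axes parallel to the insert's at rest). Sprung towards the rail. The passing slide pushes its nose aside (about 8 mm towards -y), which takes a push of about 1 to 4 N along the rail; at home the nose springs in behind the slide's rear right corner.
- spring_nose (a point): Apex of the bent nose of the spring finger, 3 mm above the deck; at rest at x = +29, y = +22. The strip runs from its hinge via x = +2, y = +5 to here, then back to its end at x = +46, y = +12.
- specimen_jar: Bystander: amber screw-cap jar with a white cap, 36 mm diameter, 78 mm high, standing on the far right of the insert's deck, beside the pocket. Origin: centre of its underside.
- bulb_pipette: Fixed obstacle: small glass beaker with a tall pipette (bulb on top) standing in it, on the bench to the left of the insert's rail. Origin: centre of the beaker's foot; beaker about 60 mm across and 77 mm high, the pipette's bulb reaches to about 170 mm.
- lamp_supply: Fixed obstacle: lamp power supply with a dark flat top plate, about 160 x 255 mm, 166 mm high, left of the insert. Further left and behind it stands a tall microscope (over 350 mm high, at about x = 0.74, y = 0.2 m): swing the arm round near the robot's base. Origin: about the centre of its foot.
- petri_dish: Bystander: glass petri dish, 88 mm diameter, 26 mm high, on the bench left of the lamp supply. Origin: centre of its underside.
- slide_box: Bystander: flat slide case 73 x 86 x 20 mm, on the bench left of the lamp supply. Origin: centre of its underside.
- dropper: Bystander: glass dropper with a bulb, 158 mm long, 15 mm thick, lying on the bench behind the lamp supply. Origin: middle of its underside.
Not all that is in view belongs to the job. Of the things shaped like the chamber_slide, the glass one is meant.

How it is judged:
On the way:
1. the slide lies flat with its long side against the rail (within 2 mm, parallel to 3 degrees), still 12 mm or more short of home (y of chamber_slide in the frame of stage_insert between 0.026 and 0.0295 m and x of chamber_slide in the frame of stage_insert below 0.065 m and angle between the x axis of chamber_slide and the x axis of stage_insert, either way round below 0.052 rad and z of chamber_slide in the frame of stage_insert below 0.0235 m), for 0.1 s.
At the end, for the whole second after the job is handed in: The chamber slide rests flat on the deck in the corner pocket, within 1.5 mm of rail and end stop and parallel to the rail to 2.3 degrees, with the spring finger bearing on it (over 0.2 N), at rest (y of chamber_slide in the frame of stage_insert between 0.0265 and 0.0295 m and x of chamber_slide in the frame of stage_insert between 0.0755 and 0.0785 m and z of chamber_slide in the frame of stage_insert between 0.0208 and 0.0232 m and angle between chamber_slide's own z axis and vertical below 0.04 rad and angle between the x axis of chamber_slide and the x axis of stage_insert, either way round below 0.04 rad and contact force between spring_finger and chamber_slide above 0.2 N and linear speed of chamber_slide below 0.01 m/s); the robot touches nothing.
It fails at once if the slide is lifted more than 4 mm off the deck (z of chamber_slide in the frame of stage_insert above 0.026 m).
It fails at once if the slide is tipped more than 11 degrees (angle between chamber_slide's own z axis and vertical above 0.2 rad).
It fails at once if a bystander (jar, petri dish, slide case, dropper) is moved more than 20 mm (distance of any of specimen_jar, petri_dish, slide_box, dropper from where it was at the start of the episode above 0.02 m).
It also fails if it takes over 58 s, if anything falls off the work surface, if the arm or the gripper's body presses on something with over 40 N, if the wrist force passes 120 N, or if a joint passes its speed limit or range.

## Working session

There is one attempt and no reset: what is moved stays moved. The work goes in short steps, Python scripts to look and compute and a shell command to move; the robot and the scene stay as the last step left them, time stands still between calls to the robot, and variables do not carry over. Pictures are saved under pics/ and viewed, and the job is handed in when it is done.

```bash
ls; mkdir -p pics; cat > h.py <<'E'
import numpy as np, cv2
from scipy.spatial.transform import Rotation as R
from rig import read_state, eyes, ctrl, finder
def shot(n,save=None):
    s=read_state(); p=eyes.read_camera(n)
    if n=='wrist':
        T=np.eye(4);T[:3,:3]=R.from_quat(s['eef_rot']).as_matrix();T[:3,3]=s['ee_pos'];p['T']=T@p['T_tool_cam']
    else:
        T=np.eye(4);a=np.array(p['attitude'])
        T[:3,:3]=R.from_quat(a).as_matrix() if a.size==4 else a
        T[:3,3]=p['origin'];p['T']=T
    if save: cv2.imwrite('pics/'+save+'.png',p['frame'][:,:,::-1])
    return p
def ray(p,u,v):
    d=np.array([(u-p['cx'])/p['fx'],-(v-p['cy'])/p['fy'],-1.])
    return p['T'][:3,3],p['T'][:3,:3]@d
def at_z(p,u,v,z):
    o,d=ray(p,u,v);return o+d*(z-o[2])/d[2]
def at_depth(p,u,v):
    o,d=ray(p,u,v);return o+d*p['depth'][int(v),int(u)]
def proj(p,X):
    X=np.atleast_2d(X);c=(X-p['T'][:3,3])@p['T'][:3,:3]
    return np.c_[p['cx']+p['fx']*c[:,0]/-c[:,2],p['cy']-p['fy']*c[:,1]/-c[:,2]]
E
python3 - <<'E'
from h import *
print(read_state())
for n in ['scene','side','wrist']:
    p=shot(n,n+'0'); print(n,{k:v for k,v in p.items() if k not in('frame','depth','T')})
    for t in ['stage_insert','chamber_slide','rail_face','stop_face','guide_mouth','spring_finger','spring_nose','specimen_jar','bulb_pipette','lamp_supply']:
        try:
            r=finder.recognise(p,t)
            print(t,[(np.round(x['point']),round(x['conf'],2),np.round(at_depth(p,*x['point']),3)) for x in r[:3]])
        except Exception as e: print(t,e)
E
```

```text
pics
{'clock': 0.0, 'q': array([-1.29849419,  0.4179608 , -0.01031787,  1.61415767,  0.0047015 ,
        1.11067712, -0.05298952]), 'qvel': array([ 0.00047265, -0.000824  ,  0.00070408,  0.00048126,  0.00091479,
        0.00017223,  0.00043893]), 'effort': array([-1.78233509e-03, -8.51260900e+01,  6.37995768e-01, -4.25993693e+01,
       -4.89426241e-02,  1.88805250e-02,  1.14237162e-04]), 'ee_pos': array([0.19282103, 0.59415807, 0.22684035]), 'eef_rot': array([ 1.56241810e-01,  9.87718659e-01, -5.87387767e-04, -5.01181214e-05]), 'force': array([-0.30676868, -0.24254648, -1.37349124]), 'torque': array([ 0.02697596, -0.00038848,  0.00832891]), 'width': 0.9987353627589964}
scene {'fx': 460.8385137543604, 'fy': 460.8385137543604, 'cx': 253.1651387380744, 'cy': 193.04301778074765, 'origin': array([ 0.01175648, -0.55390391,  0.89899354]), 'attitude': array([ 0.32319976, -0.14686585, -0.3660396 ,  0.86022517]), 'shot': 1}
stage_insert [(array([297., 268.]), 0.62, array([ 0.484, -0.257,  0.037])), (array([342., 244.]), 0.16, array([ 0.567, -0.307,  0.092]))]
chamber_slide [(array([273., 287.
[... 1584 characters left out ...]
), 0.89, array([ 0.57, -0.31,  0.1 ]))]
bulb_pipette []
lamp_supply []
wrist {'fx': 284.74895569566917, 'fy': 284.74895569566917, 'cx': 257.7956383379751, 'cy': 192.74112012613995, 'T_tool_cam': array([[-2.03708274e-04,  9.66049620e-01,  2.58356517e-01,
         7.44650250e-02],
       [ 9.99999932e-01,  1.17056310e-04,  3.50779062e-04,
        -6.57465591e-04],
       [ 3.08627719e-04,  2.58356571e-01, -9.66049578e-01,
        -1.56709838e-01],
       [ 0.00000000e+00,  0.00000000e+00,  0.00000000e+00,
         1.00000000e+00]]), 'shot': 3}
stage_insert []
chamber_slide []
rail_face []
stop_face []
guide_mouth []
spring_finger []
spring_nose []
specimen_jar []
bulb_pipette []
lamp_supply []
```

View pics/scene0.png

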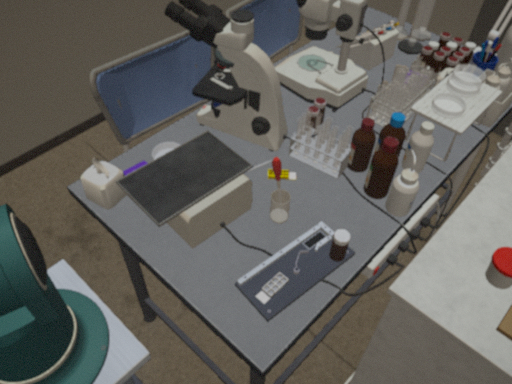

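View pics/side0.png

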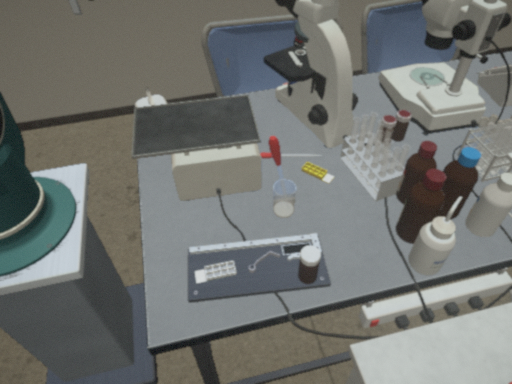

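View pics/wrist0.png

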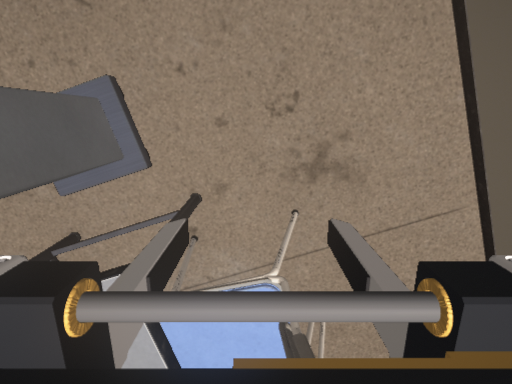

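```bash
python3 - <<'E'
from h import *
p=shot('side')
for n,u,v in [('beaker foot',284,211)]: print(n,at_z(p,u,v,0))
for n,u,v in [('corners',188,250),('c',192,299),('c',329,281),('c',321,235)]: print(n,at_z(p,u,v,.022))
for n,u,v in [('slide a',196,273),('b',236,268)]: print(n,at_z(p,u,v,.03))
for n,u,v in [('lamp',136,155),('lamp',259,143),('lamp',135,105),('l',254,96)]: print(n,at_z(p,u,v,.166),at_depth(p,u,v))
print('bulb',at_depth(p,275,150),'jar cap',at_z(p,310,255,.1))
f=cv2.resize(p['frame'][220:310,170:350],None,fx=4,fy=4,interpolation=cv2.INTER_CUBIC)
cv2.imwrite('pics/sz.png',f[:,:,::-1])
E
```

```text
beaker foot [ 0.5888607  -0.11750683  0.        ]
corners [ 0.36915105 -0.18144893  0.022     ]
c [ 0.36316015 -0.28835648  0.022     ]
c [ 0.61700304 -0.31579241  0.022     ]
c [ 0.63858157 -0.21356753  0.022     ]
slide a [ 0.37794777 -0.24193531  0.03      ]
b [ 0.45345219 -0.25023053  0.03      ]
lamp [ 0.30579982 -0.03630941  0.166     ] [ 0.30599741 -0.03748623  0.16702377]
lamp [ 0.54697666 -0.06437443  0.166     ] [5.90125626e-01 1.17408045e-01 2.53286669e-04]
lamp [0.30971223 0.13121622 0.166     ] [0.29282217 0.26444939 0.07501793]
l [0.57491429 0.09422447 0.166     ] [0.62624928 0.32310893 0.00190842]
bulb [ 0.56258624 -0.12547472  0.19759897] jar cap [ 0.5789748  -0.29877223  0.1       ]
```

View pics/sz.png

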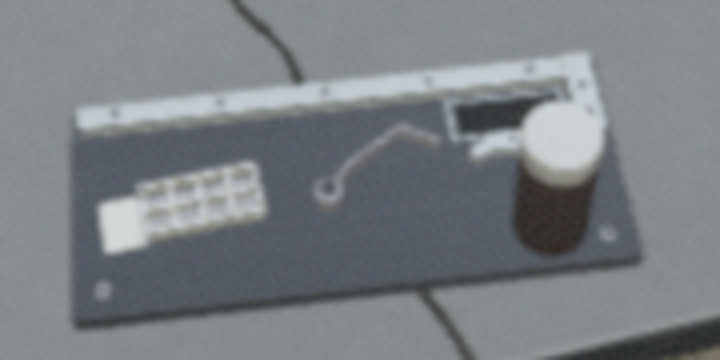

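```bash
cat >> h.py <<'E'
def rows(targets):
    """targets: (x,y,z,yaw of tool y axis) -> rows rel. to current pose"""
    s=read_state();R0=R.from_quat(s['eef_rot']);out=[]
    for x,y,z,a in targets:
        Y=np.array([np.cos(a),np.sin(a),0]);Z=np.array([0,0,-1.]);X=np.cross(Y,Z)
        Rt=R.from_matrix(np.c_[X,Y,Z]);d=R0.inv().apply(np.array([x,y,z])-s['ee_pos'])*1000
        rv=(R0.inv()*Rt).as_rotvec(degrees=True)
        out.append([*np.round(d,1),*np.round(rv,2)])
    for o in out: print([float(v) for v in o])
E
python3 - <<'E'
from h import *
t=[]
a0=np.deg2rad(72);
import math
for i in range(1,4): t.append((.625*math.cos(a0)*(1-.08*i),.625*math.sin(a0)*(1-.08*i),.227+.03*i,a0))
for i in range(1,15):
    a=a0-np.deg2rad(98)*i/14; t.append((.485*math.cos(a),.485*math.sin(a),.32,a))
rows(t)
E
```

```text
[-0.2, -50.0, -29.6, -0.01, 0.0, 0.02]
[-0.2, -100.0, -59.6, -0.01, 0.0, 0.02]
[-0.1, -150.0, -89.6, -0.01, 0.0, 0.02]
[-59.2, -143.6, -92.6, -0.01, 0.0, 7.02]
[-117.5, -154.4, -92.6, -0.01, 0.01, 14.02]
[-173.9, -172.3, -92.6, -0.0, 0.01, 21.02]
[-227.8, -196.9, -92.5, -0.0, 0.01, 28.02]
[-278.3, -227.8, -92.5, -0.0, 0.01, 35.02]
[-324.6, -264.7, -92.5, -0.0, 0.01, 42.02]
[-366.1, -307.0, -92.5, -0.0, 0.01, 49.02]
[-402.1, -354.0, -92.5, -0.0, 0.01, 56.02]
[-432.2, -405.0, -92.5, -0.0, 0.01, 63.02]
[-455.8, -459.3, -92.5, -0.0, 0.01, 70.02]
[-472.6, -516.1, -92.5, -0.0, 0.01, 77.02]
[-482.3, -574.5, -92.5, -0.0, 0.01, 84.02]
[-484.9, -633.7, -92.5, -0.0, 0.01, 91.02]
[-480.2, -692.7, -92.5, -0.0, 0.01, 98.02]
```

```bash
python3 -m jog '[[0,-50,-30,0,0,0,-1],[0,-100,-60,0,0,0,-1],[0,-150,-90,0,0,0,-1],[-59,-144,-93,0,0,7,-1],[-117,-154,-93,0,0,14,-1],[-174,-172,-93,0,0,21,-1],[-228,-197,-93,0,0,28,-1],[-278,-228,-93,0,0,35,-1],[-325,-265,-93,0,0,42,-1],[-366,-307,-93,0,0,49,-1],[-402,-354,-93,0,0,56,-1],[-432,-405,-93,0,0,63,-1],[-456,-459,-93,0,0,70,-1],[-473,-516,-93,0,0,77,-1],[-482,-574,-93,0,0,84,-1],[-485,-634,-93,0,0,91,-1],[-480,-693,-93,0,0,98,-1],[-480,-693,-93,0,0,98,-1],[-480,-693,-93,0,0,98,-1]]'
python3 - <<'E'
from h import *
rows([(.44,-.25,.24,-.11),(.50,-.25,.24,-.11)])
E
```

```text
clock: 3.6
ee_pos: [0.4388, -0.1934, 0.3208]
eef_rot: [0.848, 0.53, 0.001, 0.0]
force: [0.9, -0.1, -0.2]
width: 0.998
[-50.4, 25.8, 80.8, 0.05, -0.04, -19.68]
[-24.1, 79.8, 80.9, 0.05, -0.04, -19.68]
```

```bash
python3 - <<'E'
from h import *
rows([(.47,-.31,.25,-.11)])
E
```

```text
[-91.2, 79.1, 70.8, 0.05, -0.04, -19.68]
```

```bash
python3 -m jog '[[-30,26,24,0,0,-7,-1],[-60,52,48,0,0,-14,-1],[-91,79,71,0,0,-20,-1],[-91,79,71,0,0,-20,-1],[-91,79,71,0,0,-20,-1]]'
python3 - <<'E'
from h import *
p=shot('wrist','w1'); np.savez('w1.npz',**p)
for t in ['stage_insert','chamber_slide','rail_face','stop_face','guide_mouth','spring_finger','spring_nose','slide_home','specimen_jar']:
    r=finder.recognise(p,t)
    print(t,[(np.round(x['point'],1),round(x['conf'],2),np.round(at_depth(p,*x['point']),4)) for x in r[:2]])
f=cv2.resize(p['frame'][:260],None,fx=1.56,fy=1.56,interpolation=cv2.INTER_CUBIC)
cv2.imwrite('pics/w1z.png',f[:,:,::-1])
E
```

```text
clock: 4.1
ee_pos: [0.469, -0.3123, 0.2478]
eef_rot: [0.744, 0.668, -0.001, -0.001]
force: [-1.1, 0.7, 0.5]
width: 1.003
stage_insert [(array([270.5, 116.8]), 0.72, array([ 0.4932, -0.2407,  0.0208])), (array([351.7, 158.6]), 0.7, array([ 0.5723, -0.2926,  0.1004]))]
chamber_slide [(array([209.2, 129.5]), 0.76, array([ 0.4136, -0.2479,  0.0336]))]
rail_face [(array([264.6, 129.9]), 0.75, array([ 0.4836, -0.2558,  0.0352])), (array([271.5, 116.6]), 0.7, array([ 0.4944, -0.2406,  0.0232]))]
stop_face [(array([272.3, 114.4]), 0.56, array([ 0.4959, -0.2379,  0.0197]))]
guide_mouth [(array([274.6, 117. ]), 0.63, array([ 0.4984, -0.2415,  0.0216]))]
spring_finger [(array([269. , 127.3]), 0.44, array([ 0.4899, -0.2537,  0.0218]))]
spring_nose [(array([265.6, 129.3]), 0.45, array([ 0.485 , -0.2553,  0.033 ]))]
slide_home [(array([271.7, 113.2]), 0.89, array([ 0.4951, -0.2364,  0.0219]))]
specimen_jar [(array([351.7, 160. ]), 0.58, array([ 0.5723, -0.2941,  0.1001]))]
```

View pics/w1z.png

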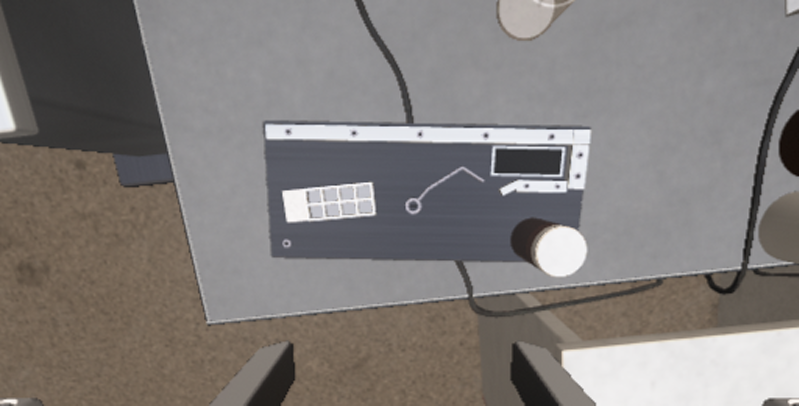

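```bash
cat > fit.py <<'E'
from h import *
from scipy.optimize import minimize
def W(pose,P):
    x,y,a=pose;P=np.atleast_2d(P)*1.
    c,s=np.cos(a),np.sin(a)
    return np.c_[x+c*P[:,0]-s*P[:,1],y+s*P[:,0]+c*P[:,1],P[:,2]]
def seg(a,b,n=60): return np.linspace(a,b,n)/1000.
# edges with normal (side that is brighter), mm
E_INS=[(seg((-125,41,32),(110,41,32)),(0,1)),(seg((-127,52,32),(127,52,32)),(0,-1)),
 (seg((-128,42,32),(-128,51,32),15),(1,0)),(seg((128,10,34),(128,50,34),30),(-1,0)),
 (seg((115,10,34),(115,39,34),25),(1,0)),(seg((-133,-54,22),(-133,38,22)),(-1,0)),(seg((-130,-56,22),(40,-56,22)),(0,-1)),
 (seg((133,-5,22),(133,30,22),20),(1,0))]
E_SLD=[(seg((-17,13,12),(37,13,12),30),(0,-1)),(seg((-17,-13,12),(37,-13,12),30),(0,1)),(seg((38,-12,12),(38,12,12),20),(-1,0)),
 (seg((-38,-12,2.5),(-38,12,2.5),20),(1,0)),(seg((-37,13,2.5),(-20,13,2.5),10),(0,-1)),(seg((-37,-13,2.5),(-20,-13,2.5),10),(0,1))]
def score(p,g,pose,E,dz,w):
    t=0
    for P,n in E:
        P=P.copy();P[:,2]+=dz;N=np.array([*n,0])*w
        for s in(1,-1):
            uv=proj(p,W(pose,P+s*N)).astype(np.float32)
            v=cv2.remap(g,uv[:,0].reshape(-1,1),uv[:,1].reshape(-1,1),cv2.INTER_LINEAR)
            t+=s*np.clip(v,0,220).mean()*len(P)**.5
    return -t
def fit(p,pose,E,dz=0):
    g=p['frame'].astype(np.float32).mean(2)
    for w in(.006,.003,.0015):
        r=minimize(lambda q:score(p,g,q*np.array([1,1,1]),E,dz,w),pose,method='Nelder-Mead',
          options=dict(initial_simplex=np.array(pose)+np.array([[0,0,0],[w,0,0],[0,w,0],[0,0,w*8]]),xatol=1e-5,fatol=1e-3,maxiter=400));pose=r.x
    return pose,-r.fun
def inv(pose,P):
    x,y,a=pose;c,s=np.cos(a),np.sin(a);d=np.array(P)[:2]-[x,y];return np.array([c*d[0]+s*d[1],-s*d[0]+c*d[1]])
def draw(p,items,name,crop,k):
    r0,r1,c0,c1=crop
    f=np.ascontiguousarray(cv2.resize(p['frame'][r0:r1,c0:c1],None,fx=k,fy=k,interpolation=cv2.INTER_CUBIC)[:,:,::-1])
    for pose,E,dz,col in items:
        for P,_ in E:
            P=P.copy();P[:,2]+=dz
            uv=((proj(p,W(pose,P))-[c0,r0]+.5)*k-.5).astype(np.int32)
            cv2.polylines(f,[uv.reshape(-1,1,2)],False,col,1)
    cv2.imwrite('pics/'+name+'.png',f)
E
python3 - <<'E'
from fit import *
p=dict(np.load('w1.npz'))
g,sc=fit(p,[.497,-.25,-.11],E_INS); print(g,sc)
s,sc2=fit(p,[.415,-.248,-.05],E_SLD,.022); print(s,sc2,'rel',inv(g,s)*1000,s[2]-g[2])
draw(p,[(g,E_INS,0,(0,255,0)),(s,E_SLD,.022,(0,0,255))],'ov1',(65,185,150,400),3.1)
E
```

```text
[ 0.49473404 -0.25053532 -0.12287647] 3773.629638671875
[ 0.41409982 -0.24832416 -0.01528877] 3197.510498046875 rel [-80.29727039  -7.68865245] 0.10758770252860524
```

View pics/ov1.png

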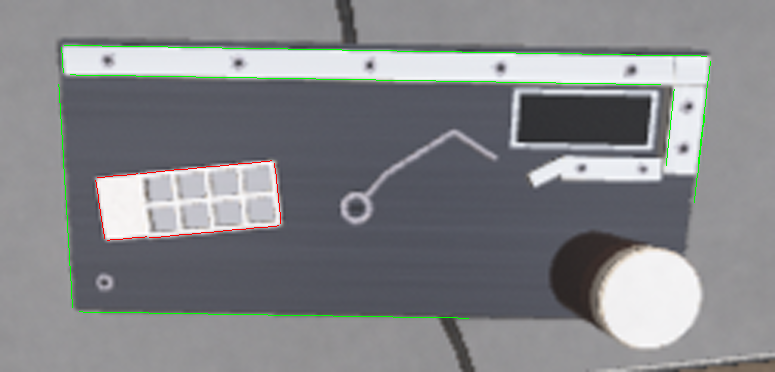

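```bash
python3 - <<'E'
from fit import *
g=np.array([ 0.49473404,-0.25053532,-0.12287647])
for n in('side','scene'):
    p=shot(n); print(n,fit(p,g,E_INS)); print(fit(p,[.414,-.248,-.015],E_SLD,.022))
def T(x,y,z): return (*W(g,[x/1000,y/1000,0])[0][:2],z,g[2])
rows([T(-78,-41,.09),T(-78,-41,.0455)])
E
```

```text
side (array([ 0.49391436, -0.25202277, -0.10829293]), np.float64(1238.801025390625))
(array([ 0.41310681, -0.24655737, -0.01417642]), np.float64(1209.9140625))
scene (array([ 0.49091998, -0.25039418, -0.13097882]), np.float64(1130.23095703125))
(array([ 0.41352173, -0.24611864, -0.01381309]), np.float64(1082.35595703125))
[21.6, -60.7, 160.0, 0.08, -0.04, 1.08]
[21.5, -60.7, 204.5, 0.08, -0.04, 1.08]
```

Side and scene views agree within about 2 mm and 4 mm, so I go on with the wrist fit. Now I close the fingers partly and come down right of the slide.

```bash
python3 -m jog '[[11,-30,50,0,0,0.5,0.36],[21,-61,100,0,0,1,0.36],[21.5,-61,130,0,0,1.1,0.36],[21.5,-61,160,0,0,1.1,0.36],[21.5,-61,160,0,0,1.1,0.36],[21.5,-61,160,0,0,1.1,0.36]]' 10
python3 - <<'E'
from fit import *
g=np.array([ 0.49473404,-0.25053532,-0.12287647])
p=shot('wrist','w2'); shot('side','s2')
def T(x,y,z): return (*W(g,[x/1000,y/1000,0])[0][:2],z,g[2])
print(read_state()['width']);rows([T(-78,-41,.0455)])
E
```

```text
clock: 5.3
ee_pos: [0.4122, -0.2823, 0.0908]
eef_rot: [0.749, 0.662, 0.0, 0.0]
force: [-0.7, 0.3, 1.2]
width: 0.524
0.43939633569333286
[0.7, -0.9, 46.1, 0.21, 0.01, -0.02]
```

View pics/w2.png

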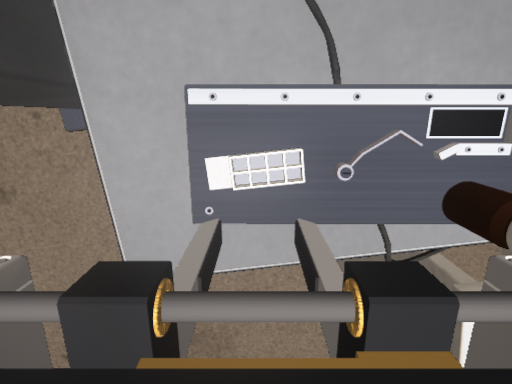

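```bash
python3 -m jog '[[0.5,-1,20,0,0,0,0.36],[0.5,-1,32,0,0,0,0.36],[0.5,-1,40,0,0,0,0.36],[0.5,-1,46,0.2,0,0,0.36],[0.5,-1,46,0.2,0,0,0.36],[0.5,-1,46,0.2,0,0,0.36]]'
python3 - <<'E'
from fit import *
g=np.array([ 0.49473404,-0.25053532,-0.12287647])
p=shot('wrist','w3'); p=shot('side','s3')
print(read_state()['width'],read_state()['force'],read_state()['ee_pos'],inv(g,read_state()['ee_pos']))
f=cv2.resize(p['frame'][220:310,170:350],None,fx=4,fy=4,interpolation=cv2.INTER_CUBIC)
cv2.imwrite('pics/s3z.png',f[:,:,::-1])
E
```

```text
clock: 6.0
ee_pos: [0.4123, -0.282, 0.0459]
eef_rot: [0.749, 0.662, -0.0, 0.0]
force: [0.9, 0.1, -0.1]
width: 0.322
0.31880513781411546 [-0.27358165  0.50608492  0.10336501] [ 0.41237082 -0.28199862  0.04598737] [-0.07788584 -0.04132113]
```

View pics/w3.png

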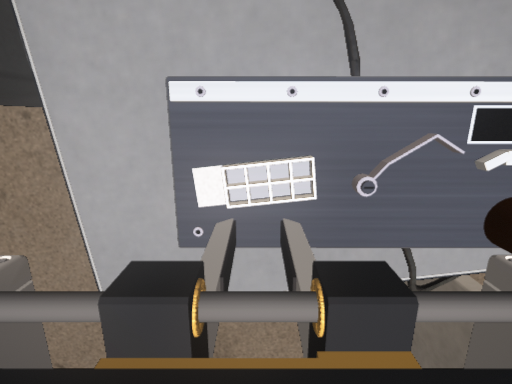

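View pics/s3z.png

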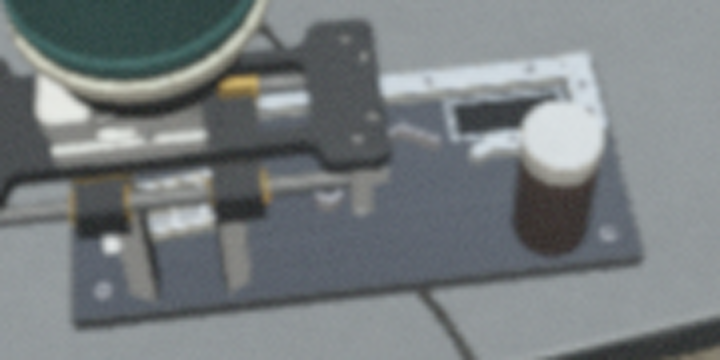

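```bash
python3 -m jog '[[5,0,0,0,0,0,0.36],[10,0,0,0,0,0,0.36],[13,0,0,0,0,0,0.36],[15,0,0,0,0,0,0.36],[17,0,0,0,0,0,0.36],[19,0,0,0,0,0,0.36],[21,0,0,0,0,0,0.36],[23,0,0,0,0,0,0.36],[25,0,0,0,0,0,0.36],[27,0,0,0,0,0,0.36],[29,0,0,0,0,0,0.36],[31,0,0,0,0,0,0.36],[33,0,0,0,0,0,0.36],[35,0,0,0,0,0,0.36],[37,0,0,0,0,0,0.36],[38,0,0,0,0,0,0.36],[38,0,0,0,0,0,0.36]]'
cat > look.py <<'E'
from fit import *
import sys
g=np.array([ 0.49473404,-0.25053532,-0.12287647])
n=sys.argv[1];x,y,a=map(float,sys.argv[2:5])
st=read_state();p=shot('wrist')
s0=[*W(g,[x/1000,y/1000,0])[0][:2],g[2]+a]
gi,_=fit(p,g,E_INS);s,sc=fit(p,s0,E_SLD,.022)
print('ins refit',gi-g,'slide rel g',inv(g,s)*1000,s[2]-g[2],'rel gi',inv(gi,s)*1000,s[2]-gi[2],sc)
print('tcp',inv(g,st['ee_pos'])*1000,st['ee_pos'][2],'F',np.round(st['force'],1),st['width'],st['clock'])
draw(p,[(g,E_INS,0,(0,255,0)),(s,E_SLD,.022,(0,0,255))],n,(0,384,0,512),1.5)
E
python3 look.py ov4 -80 18 0
```

```text
clock: 7.8
ee_pos: [0.417, -0.2441, 0.0459]
eef_rot: [0.749, 0.662, 0.0, 0.0]
force: [-0.7, 0.6, -0.4]
width: 0.322
ins refit [ 0.00023002  0.00018513 -0.00904509] slide rel g [-79.26044342  19.23666504] -0.0007759605975376505 rel gi [-79.63486109  18.30519248] 0.008269125913359446 3063.116455078125
tcp [-77.90265337  -3.10723788] 0.04594353831208941 F [-0.7  0.6 -0.4] 0.3220627699573223 7.8
```

View pics/ov4.png

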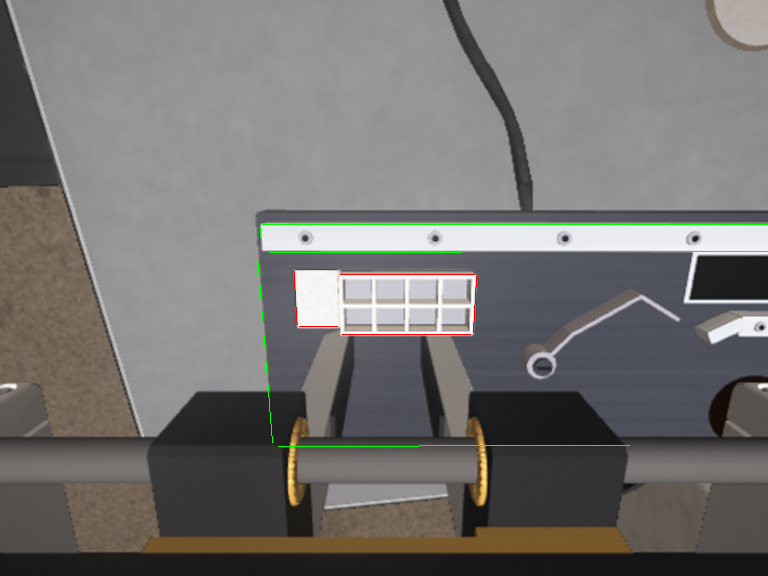

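```bash
python3 -m jog '[[2,0,0,0,0,0,0.36],[4,0,0,0,0,0,0.36],[6,0,0,0,0,0,0.36],[7,0,0,0,0,0,0.36],[8,0,0,0,0,0,0.36],[8.5,0,0,0,0,0,0.36],[9,0,0,0,0,0,0.36],[9.5,0,0,0,0,0,0.36],[9.5,0,0,0,0,0,0.36]]'
python3 look.py ov5 -80 28 0
```

```text
clock: 8.75
ee_pos: [0.4182, -0.2347, 0.0459]
eef_rot: [0.749, 0.662, 0.0, 0.0]
force: [-0.3, 0.4, -0.1]
width: 0.319
ins refit [ 0.000348    0.00072768 -0.008121  ] slide rel g [-79.31721622  39.9165505 ] 0.015971605166787445 rel gi [-79.88872528  38.50420111] 0.024092609429493664 1722.790771484375
tcp [-77.92096325   6.36843431] 0.04593955574385503 F [-0.3  0.4 -0.1] 0.3189743180907039 8.75
```

View pics/ov5.png

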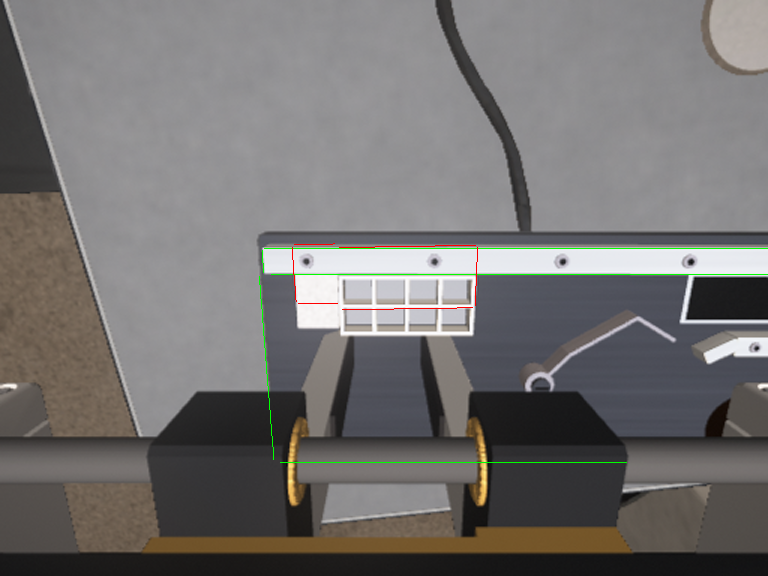

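```bash
python3 -m jog '[[0.5,0,0,0,0,0,0.36],[1,0,0,0,0,0,0.36],[1,0,0,0,0,0,0.36]]';python3 -m jog '[[0.5,0,0,0,0,0,0.36],[1,0,0,0,0,0,0.36],[1,0,0,0,0,0,0.36],[1,0,0,0,0,0,0.36]]'
python3 look.py ov6 -80 27.5 0
```

```text
clock: 9.1
ee_pos: [0.4182, -0.2345, 0.046]
eef_rot: [0.749, 0.662, -0.0, 0.001]
force: [-1.6, -5.9, -0.4]
width: 0.32
clock: 9.5
ee_pos: [0.4182, -0.2343, 0.0461]
eef_rot: [0.75, 0.662, -0.001, 0.001]
force: [-1.5, -8.2, -1.4]
width: 0.321
ins refit [ 0.00051506  0.00059571 -0.00514495] slide rel g [-79.68281666  39.88637522] 0.021638928044480005 rel gi [-80.32176278  38.81928947] 0.026783879048479606 1697.6708984375
tcp [-77.96907097   6.70005901] 0.04613444761372286 F [-1.5 -8.2 -1.4] 0.32118072130126113 9.5
```

```bash
python3 - <<'E'
import cv2
f=cv2.imread('pics/ov6.png')
cv2.imwrite('pics/ov6z.png',cv2.resize(f[200:380,230:500],None,fx=2.8,fy=2.8))
E
```

```text
(no output)
```

View pics/ov6z.png

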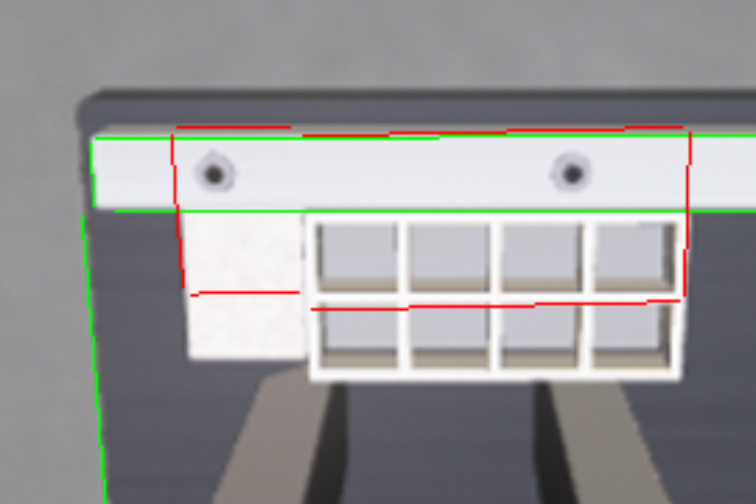

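```bash
python3 - <<'E'
from fit import *
g=np.array([ 0.49473404,-0.25053532,-0.12287647])
print(np.round(read_state()['q'],2))
a=g[2]
def T(x,y,z,a): return (*W(g,[x/1000,y/1000,0])[0][:2],z,a)
t=[T(-78,-5,.046,a),T(-78,-10,.075,a),T(-80,-16,.11,a)]
for i in range(1,12): t.append(T(-80-51*min(1,i/8),-22,.11,a-np.pi/2*i/11))
rows(t)
E
```

```text
[-0.08  0.52  0.64  2.12 -0.51  0.65  0.78]
[-11.7, -0.0, 0.2, 0.07, 0.15, -0.09]
[-16.7, 0.0, -28.8, 0.07, 0.15, -0.09]
[-22.8, -1.9, -63.8, 0.07, 0.15, -0.09]
[-28.8, -8.3, -63.8, 0.08, 0.14, 8.09]
[-28.8, -14.7, -63.8, 0.09, 0.14, 16.27]
[-28.9, -21.0, -63.8, 0.1, 0.13, 24.45]
[-28.9, -27.4, -63.8, 0.11, 0.12, 32.64]
[-28.9, -33.8, -63.8, 0.12, 0.12, 40.82]
[-28.9, -40.2, -63.8, 0.13, 0.11, 49.0]
[-28.9, -46.5, -63.8, 0.14, 0.1, 57.18]
[-28.9, -52.9, -63.8, 0.15, 0.09, 65.36]
[-28.9, -52.9, -63.8, 0.16, 0.08, 73.54]
[-28.9, -52.9, -63.8, 0.16, 0.07, 81.73]
[-28.9, -52.9, -63.8, 0.17, 0.06, 89.91]
```

```bash
python3 -m jog '[[-4,0,0,0,0,0,0.36],[-12,0,0,0,0,0,0.36],[-17,0,-29,0,0,0,0.36],[-23,-2,-64,0,0,0,-0.2],[-29,-8,-64,0,0,8,-1],[-29,-15,-64,0,0,16,-1],[-29,-21,-64,0,0,24,-1],[-29,-27,-64,0,0,33,-1],[-29,-34,-64,0,0,41,-1],[-29,-40,-64,0,0,49,-1],[-29,-46,-64,0,0,57,-1],[-29,-53,-64,0,0,65,-1],[-29,-53,-64,0,0,74,-1],[-29,-53,-64,0,0,82,-1],[-29,-53,-64,0,0,90,-1],[-29,-53,-64,0,0,90,-1],[-29,-53,-64,0,0,90,-1]]'
python3 look.py ov7 -79.5 27.8 0
python3 - <<'E'
from fit import *
g=np.array([ 0.49473404,-0.25053532,-0.12287647])
def T(x,y,z,a=g[2]-np.pi/2): return (*W(g,[x/1000,y/1000,0])[0][:2],z,a)
print(np.round(read_state()['q'],2));rows([T(-131,-22,.06),T(-131,-22,.0452)])
E
```

```text
clock: 11.25
ee_pos: [0.3619, -0.2565, 0.1101]
eef_rot: [0.998, -0.06, 0.0, 0.001]
force: [0.5, 0.1, -1.1]
width: 0.999
ins refit [ 0.00031435 -0.00072774 -0.00777628] slide rel g [-79.36120687  28.02099519] 0.00976598046951914 rel gi [-79.98318852  28.08360661] 0.0175422601593348 2420.841064453125
tcp [-131.14247384  -22.24656618] 0.11010836866663472 F [ 0.5  0.1 -1.1] 0.9990040847872534 11.25
[-0.4   0.53  1.17  2.18 -0.66  0.85 -0.5 ]
[-0.0, -0.3, 50.2, 0.14, -0.07, 0.15]
[-0.0, -0.3, 65.0, 0.14, -0.07, 0.15]
```

View pics/ov7.png

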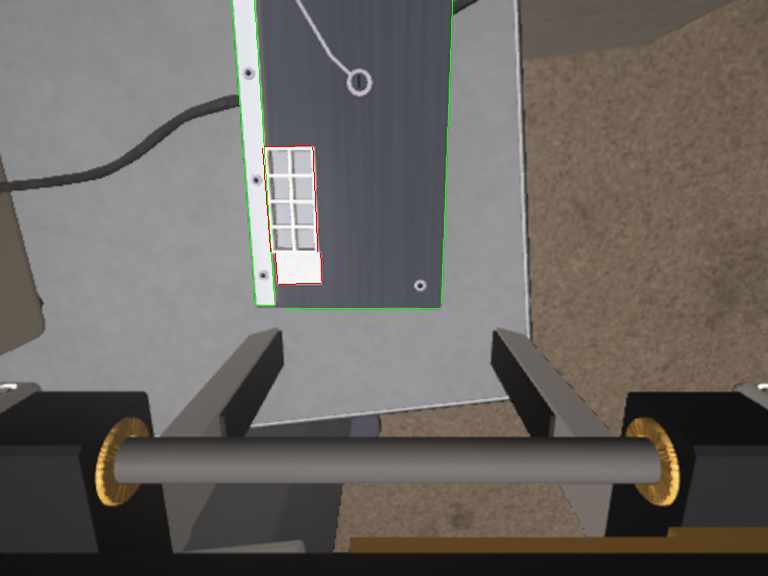

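```bash
python3 -m jog '[[0,-0.3,25,0,0,0,-1],[0,-0.3,45,0,0,0,-1],[0,-0.3,58,0,0,0,-1],[0,-0.3,64,0,0,0,-1],[0,-0.3,65.2,0.1,0,0.1,-1],[0,-0.3,65.4,0.1,0,0.1,-1]]'
python3 look.py ov8 -79.5 27.8 0
python3 - <<'E'
from h import *
print(np.round(read_state()['q'],2))
E
```

```text
clock: 11.9
ee_pos: [0.3621, -0.2566, 0.0452]
eef_rot: [0.998, -0.061, 0.001, 0.0]
force: [0.2, -1.0, 0.4]
width: 1.002
ins refit [ 0.00023062 -0.0002361  -0.00014975] slide rel g [-79.20789807  28.04556331] -0.0010346277124664988 rel gi [-79.46994381  28.23972178] -0.0008848801868118483 2434.642578125
tcp [-130.85678712  -22.27184375] 0.04516598821089671 F [ 0.2 -1.   0.4] 1.0023860624564236 11.9
[-0.25  0.62  0.99  2.21 -0.81  0.73 -0.39]
```

View pics/ov8.png

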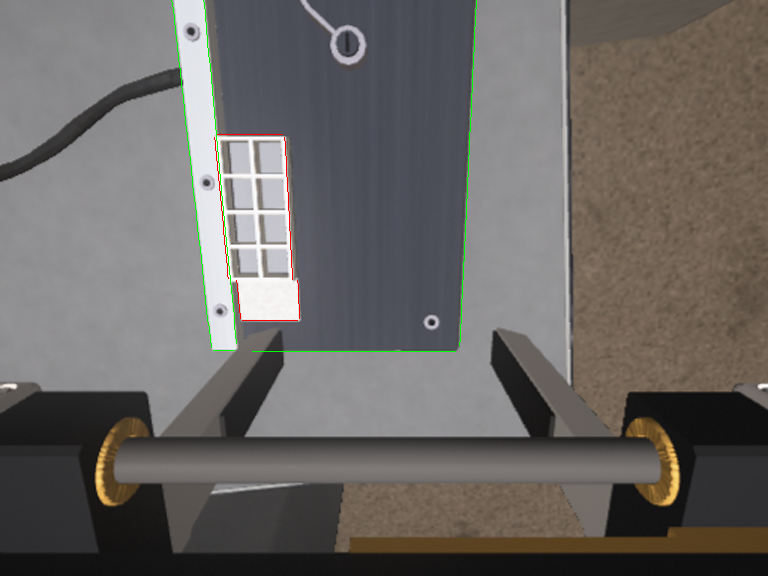

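```bash
python3 -m jog '[[3,0,0,0,0,0,-1],[6,0,0,0,0,0,-1],[9,0,0,0,0,0,-1],[12,0,0,0,0,0,-1],[15,0,0,0,0,0,-1],[18,0,0,0,0,0,-1],[21,0,0,0,0,0,-1],[24,0,0,0,0,0,-1],[27,0,0,0,0,0,-1],[30,0,0,0,0,0,-1],[33,0,0,0,0,0,-1],[36,0,0,0,0,0,-1],[39,0,0,0,0,0,-1],[42,0,0,0,0,0,-1],[45,0,0,0,0,0,-1],[48,0,0,0,0,0,-1],[51,0,0,0,0,0,-1],[54,0,0,0,0,0,-1],[56,0,0,0,0,0,-1],[56,0,0,0,0,0,-1]]'
python3 look.py ov9 -29 27.8 0
python3 - <<'E'
from h import *
print(np.round(read_state()['q'],2))
E
```

```text
clock: 13.95
ee_pos: [0.4181, -0.2634, 0.0454]
eef_rot: [0.998, -0.061, 0.001, 0.001]
force: [-0.2, 0.2, 0.3]
width: 1.002
ins refit [ 0.00817763 -0.00133696 -0.00630628] slide rel g [-26.08397407  27.97943762] -0.002085035273148461 rel gi [-34.54162445  28.08673572] 0.004221249205429864 2262.686279296875
tcp [-74.47336107 -22.16758937] 0.04535970778994595 F [-0.2  0.2  0.3] 1.0023989502019983 13.95
[-0.25  0.69  0.97  2.09 -0.82  0.8  -0.46]
```

View pics/ov9.png

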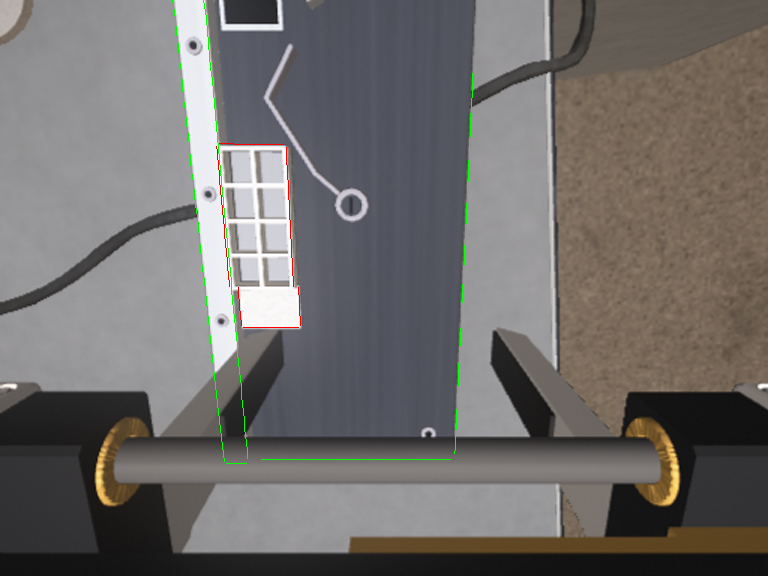

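```bash
python3 -m jog '[[2,0,0,0,0,0,-1],[4,0,0,0,0,0,-1],[6,0,0,0,0,0,-1],[8,0,0,0,0,0,-1],[10,0,0,0,0,0,-1],[12,0,0,0,0,0,-1],[14,0,0,0,0,0,-1],[16,0,0,0,0,0,-1],[18,0,0,0,0,0,-1],[20,0,0,0,0,0,-1],[22,0,0,0,0,0,-1],[24,0,0,0,0,0,-1],[26,0,0,0,0,0,-1],[28,0,0,0,0,0,-1],[30,0,0,0,0,0,-1],[30,0,0,0,0,0,-1]]'
python3 look.py ov10 1.5 27.8 0
```

```text
clock: 15.6
ee_pos: [0.448, -0.2671, 0.0454]
eef_rot: [0.998, -0.061, 0.001, 0.001]
force: [-0.5, -0.4, -0.6]
width: 0.999
ins refit [ 0.00057788 -0.00027185 -0.00061506] slide rel g [ 3.55209138 27.9066724 ] -0.0010629806063705838 rel gi [ 2.92795897 28.1074465 ] -0.0004479156392834388 2181.349853515625
tcp [-44.35001664 -22.1405387 ] 0.045423526385628854 F [-0.5 -0.4 -0.6] 0.9987570052267574 15.6
```

View pics/ov10.png

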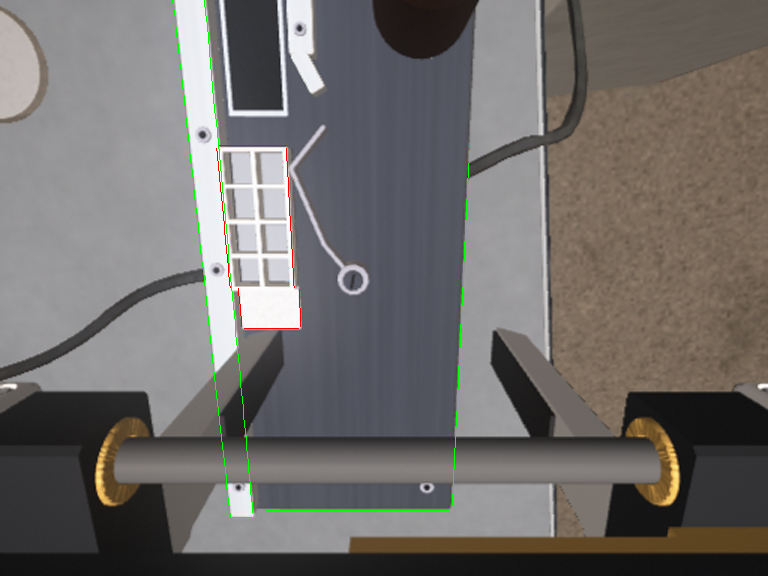

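```bash
python3 -m jog '[[2,0,0,0,0,0,-1],[4,0,0,0,0,0,-1],[6,0,0,0,0,0,-1],[8,0,0,0,0,0,-1],[10,0,0,0,0,0,-1],[12,0,0,0,0,0,-1],[14,0,0,0,0,0,-1],[16,0,0,0,0,0,-1],[18,0,0,0,0,0,-1],[20,0,0,0,0,0,-1],[22,0,0,0,0,0,-1],[24,0,0,0,0,0,-1],[26,0,0,0,0,0,-1],[28,0,0,0,0,0,-1],[30,0,0,0,0,0,-1],[32,0,0,0,0,0,-1],[34,0,0,0,0,0,-1],[36,0,0,0,0,0,-1],[36,0,0,0,0,0,-1]]'
python3 look.py ov11 40 27.8 0
```

```text
clock: 17.55
ee_pos: [0.4839, -0.2715, 0.0455]
eef_rot: [0.998, -0.061, 0.001, 0.001]
force: [-0.6, -0.1, -0.0]
width: 1.001
ins refit [-1.30618468e-03  4.03727990e-06 -2.17002400e-03] slide rel g [39.5522515  27.90424822] -0.0018430515791125895 rel gi [40.78809488 28.14891452] 0.0003269724196590662 2371.6484375
tcp [ -8.16450706 -22.09962074] 0.04549916617999435 F [-0.6 -0.1 -0. ] 1.00076110196385 17.55
```

View pics/ov11.png

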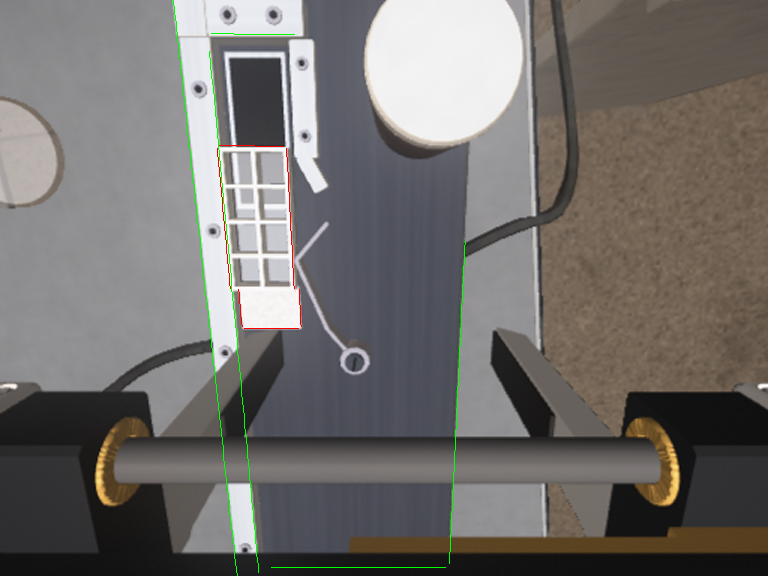

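```bash
python3 -m jog '[[2,0,0,0,0,0,-1],[4,0,0,0,0,0,-1],[6,0,0,0,0,0,-1],[8,0,0,0,0,0,-1],[10,0,0,0,0,0,-1],[12,0,0,0,0,0,-1],[14,0,0,0,0,0,-1],[16,0,0,0,0,0,-1],[18,0,0,0,0,0,-1],[20,0,0,0,0,0,-1],[22,0,0,0,0,0,-1],[24,0,0,0,0,0,-1],[26,0,0,0,0,0,-1],[28,0,0,0,0,0,-1],[30,0,0,0,0,0,-1],[32,0,0,0,0,0,-1],[33,0,0,0,0,0,-1],[34,0,0,0,0,0,-1],[34,0,0,0,0,0,-1]]'
python3 look.py ov12 74 27.8 0
```

```text
clock: 19.5
ee_pos: [0.5178, -0.2756, 0.0456]
eef_rot: [0.998, -0.061, 0.001, 0.001]
force: [0.4, 0.1, 0.8]
width: 1.001
ins refit [ 0.00758127 -0.00102158 -0.00345064] slide rel g [73.73987014 37.92553359] 0.055440713892965635 rel gi [65.9589985  38.23802593] 0.05889135108162083 1106.894775390625
tcp [ 25.92104398 -22.02271141] 0.04561453433072097 F [0.4 0.1 0.8] 1.0008817888380783 19.5
```

View pics/ov12.png

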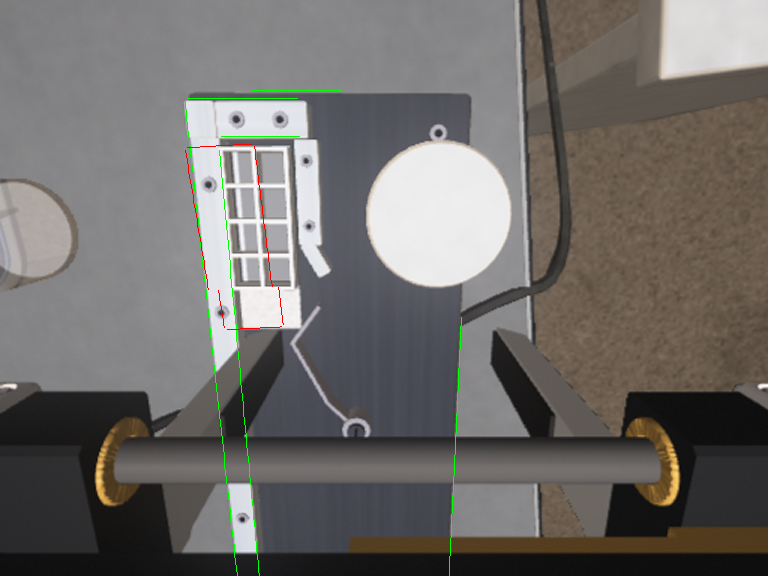

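```bash
python3 -m jog '[[0.7,0,0,0,0,0,-1],[1.4,0,0,0,0,0,-1],[2.1,0,0,0,0,0,-1],[2.8,0,0,0,0,0,-1],[2.8,0,0,0,0,0,-1]]'; python3 -m jog '[[0.5,0,0,0,0,0,-1],[1,0,0,0,0,0,-1],[1,0,0,0,0,0,-1]]'; python3 -m jog '[[0.5,0,0,0,0,0,-1],[1,0,0,0,0,0,-1],[1,0,0,0,0,0,-1]]'
```

```text
clock: 20.05
ee_pos: [0.5206, -0.2759, 0.0456]
eef_rot: [0.998, -0.061, 0.001, 0.001]
force: [0.3, -0.8, -0.3]
width: 1.002
clock: 20.35
ee_pos: [0.5214, -0.276, 0.0456]
eef_rot: [0.998, -0.061, 0.001, 0.001]
force: [-2.1, 0.8, 0.4]
width: 1.001
clock: 20.65
ee_pos: [0.522, -0.2761, 0.0454]
eef_rot: [0.998, -0.061, 0.001, 0.001]
force: [-5.9, 1.1, 0.7]
width: 0.999
```

```bash
python3 -m jog '[[0.5,0,0,0,0,0,-1],[1,0,0,0,0,0,-1],[1.5,0,0,0,0,0,-1],[1.5,0,0,0,0,0,-1]]'; python3 look.py ov13 77 27.8 0;  python3 - <<'E'
from fit import *
f=cv2.imread('pics/ov13.png')
cv2.imwrite('pics/ov13z.png',cv2.resize(f[80:440,160:400],None,fx=1.65,fy=1.65))
p=shot('wrist','w13')
cv2.imwrite('pics/w13z.png',cv2.resize(p['frame'][60:240,110:230,::-1],None,fx=3.3,fy=3.3,interpolation=cv2.INTER_CUBIC))
E
```

```text
clock: 21.05
ee_pos: [0.5225, -0.2762, 0.0452]
eef_rot: [0.998, -0.061, -0.0, 0.0]
force: [-8.3, 1.9, 1.5]
width: 1.0
ins refit [ 0.00759241 -0.00111297 -0.00220854] slide rel g [76.93516502 37.94373944] 0.05970245544861137 rel gi [69.17923523 38.27061014] 0.061910993429612704 847.3507690429688
tcp [ 30.69801866 -22.0799912 ] 0.04516693181382204 F [-8.3  1.9  1.5] 1.0002762748172276 21.05
```

View pics/w13z.png

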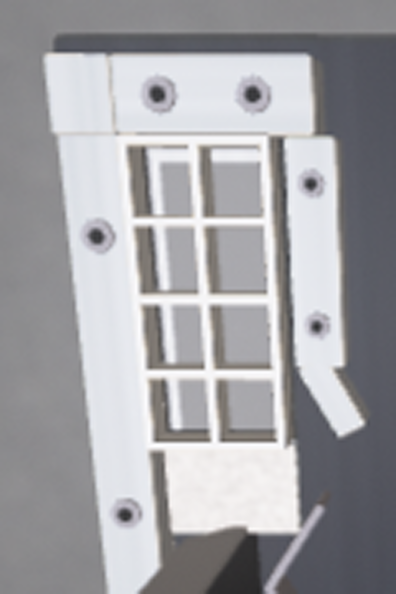

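```bash
python3 -m jog '[[-2,0,0,0,0,0,-1],[-6,0,0,0,0,0,-1],[-12,0,0,0,0,0,-1],[-12,0,-20,0,0,0,-1],[-14,0,-60,0,0,0,-1],[-30,0,-90,0,0,0,-1],[-40,0,-110,0,0,0,-1],[-40,0,-110,0,0,0,-1],[-40,0,-110,0,0,0,-1]]'; python3 look.py ov14 77 28 0;  python3 - <<'E'
from fit import *
p=shot('wrist','w14');g=np.array([ 0.49473404,-0.25053532,-0.12287647])
cs=proj(p,W(g,[.06,.02,.03]))[0].astype(int); print(cs)
c=p['frame'][max(0,cs[1]-55):cs[1]+55,max(0,cs[0]-65):cs[0]+65,::-1]
cv2.imwrite('pics/w14z.png',cv2.resize(c,None,fx=5.4,fy=5.4,interpolation=cv2.INTER_CUBIC))
E
```

```text
clock: 22.05
ee_pos: [0.4833, -0.2711, 0.156]
eef_rot: [0.998, -0.06, 0.001, 0.0]
force: [0.8, 0.3, -0.8]
width: 1.003
ins refit [ 0.00647384 -0.00130845 -0.00149088] slide rel g [76.76601829 27.80895035] 0.011166382091754731 rel gi [70.1383216  28.41865227] 0.012657258357628043 1577.2733154296875
tcp [ -8.78243504 -21.78793487] 0.15603480357713276 F [ 0.8  0.3 -0.8] 1.0031176950567886 22.05
[213 123]
```

View pics/w14z.png

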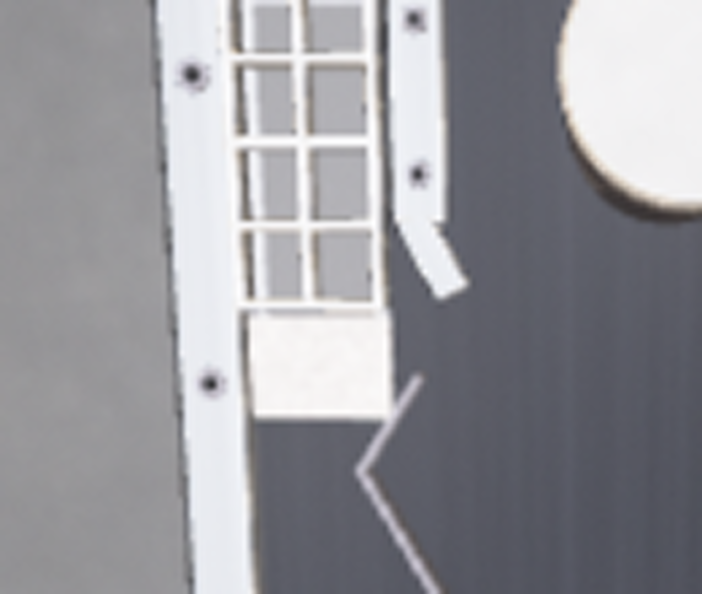

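View pics/ov14.png

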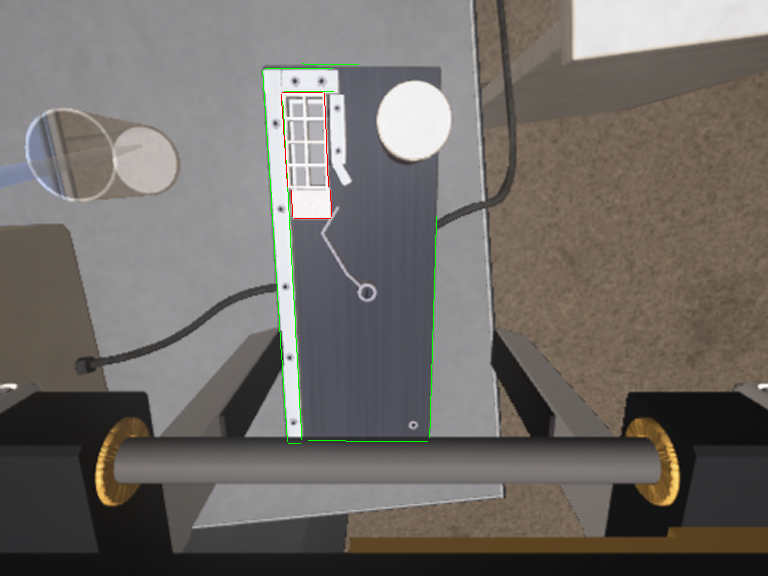

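```bash
python3 -m jog '[[0,0,-40,0,0,0,-1],[0,0,-40,0,0,0,-1],[0,0,-40,0,0,0,-1]]'; python3 look.py ov15 77 28 0;  python3 - <<'E'
from fit import *
p=shot('wrist','w15');g=np.array([ 0.49473404,-0.25053532,-0.12287647])
cs=proj(p,W(g,[.08,.02,.03]))[0].astype(int)
c=p['frame'][max(0,cs[1]-50):cs[1]+50,max(0,cs[0]-45):cs[0]+45,::-1]
cv2.imwrite('pics/w15z.png',cv2.resize(c,None,fx=6,fy=6,interpolation=cv2.INTER_CUBIC))
E
```

```text
clock: 22.45
ee_pos: [0.4834, -0.271, 0.1948]
eef_rot: [0.998, -0.06, -0.0, 0.0]
force: [0.3, 1.0, -0.3]
width: 1.003
ins refit [-0.0005053  -0.0003842  -0.00258993] slide rel g [77.10788003 39.13172408] -0.016923087915668225 rel gi [77.45952132 39.77570601] -0.01433315654787004 1136.3916015625
tcp [ -8.72895077 -21.70725604] 0.19477487321876646 F [ 0.3  1.  -0.3] 1.002699335178442 22.45
```

View pics/w15z.png

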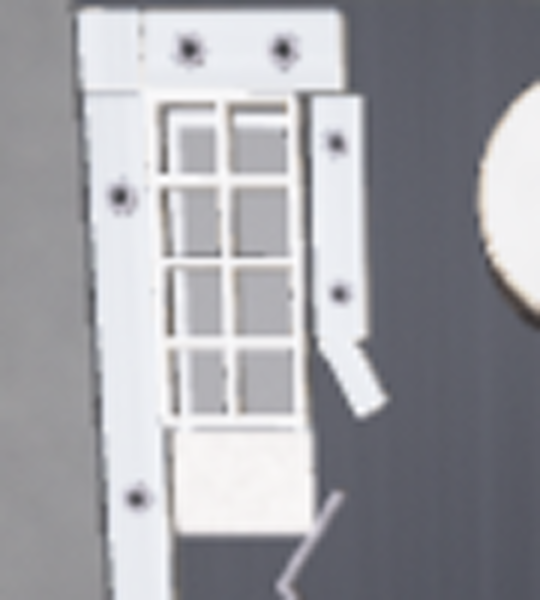

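```bash
python3 - <<'E'
from rig import ctrl
print(ctrl.finish_job())
E
```

```text
the job is handed in; nothing more can be done
None
```

I pushed the chamber slide against the rail, slid it past the spring finger into the corner pocket, and handed the job in at about 22.5 s. No verdict was reported.

**How it went:**
- I pushed with two fingertips until the slide lay along the rail, stalled there with about 8 N against it.
- I then pushed its rear end along the rail with a single finger until it met the end stop at about 8 N.
- The hand was then backed off and raised clear of everything.

**Last checks that agreed:**
- With the hand clear, the slide measured x = 76.8 and y = 27.8 mm in the insert's frame, against the wanted 77 and 28. It was turned about 0.011 rad.
- The pictures show the slide flush with rail and stop, and the spring nose against its rear right corner. The force of the spring on the slide could only be judged from the pictures.
- The jar is still standing beside the pocket. I did not look again at the petri dish, slide case and dropper.

**Checks that disagreed:** the picture fit of the slide gave y of about 38 to 40 mm several times while it lay against the white rail, including the very last reading (39). The overlays showed it had locked onto the rail's edge, so I discarded those values.

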